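# Book a paste jar and an LED board at the code reader

### The arm

A 6-joint arm with a two-finger parallel gripper is mounted at the origin on the work surface. World frame = base frame: x ahead of the robot, y to its left, z up, the work surface at z = 0. Lengths are in m, angles in degrees, forces in N, time in s.
With the tool pointing down it reaches from about 0.4 to 0.825 m from the base axis. Payload 7 kg.
Tool frame: the origin (TCP) lies at the very end of the fingers, on their centre line; the grasp point (between the pads) lies r.grip_depth behind it (r.grip_depth is the distance from the TCP to the grasp point, in m); z points along the fingers, y is the direction in which the jaws open and shut (so a half turn about z gives the same grasp; the last joint's range is limited). The gripper opens to 88 mm and grips with 3 to 60 N. Pads are 19 mm wide; open, the fingers measure 130 mm over their backs; the gripper's body (78 mm by 193 mm) begins 47 mm behind the grasp point.
Start: joints at [92.424, 20.546, 0.682, 0, -70.136, -16.507], TCP at [0.164, 0.655, 0.227] pointing down, gripper open.
Joint ranges: [-176.03, 176.03], [-82.01, 121.73], [-58.28, 71.71], [-173.87, 95.51], [-174.79, -0.11], [-173.66, 173.66]. Speed limits (degrees/s): [136.94, 136.94, 172.46, 180, 180, 180].

### API

Orientations are given as [roll, pitch, yaw] about the fixed x, y, z axes, in that order (R = Rz(yaw) Ry(pitch) Rx(roll)).
In Python, from plant import get_state, vision, r gives the robot as it stands.
- The arm moves only by the shell command python3 -m handwheel 'ROWS' [FORCE]. ROWS is JSON, a list of rows, each a list of 5 numbers: the shift along the tool's x, y, z in mm, then the turn about the tool's z in degrees, then the finger opening in mm, from 0 to 87.6. A call has exactly 8 rows; each row shifts and turns the commanded pose from where the row before left it, along the tool's axes as they then stand; what a row does not reach is not made up. A row lasts 1/8 s, in which the tool goes at most 62.5 mm and 10.7 degrees, less where a joint would pass 70% of its speed; a pose out of reach is approached as far as the arm can. A call with a gripper value outside its range is refused whole. The fingers move at their own pace and stop on an object; FORCE is the grip in N (left out, the last holds). Time passes only in rows, so rows that do not move let the fingers close, or fill a call up. It gives the time, the measured TCP pose, the force and the opening at its end, in the units of the state.
- get_state(): the state, without advancing time (a new reading comes with each control period).
- vision.capture(name): name is "scene" or "top" or "wrist"; returns a dict with "color" (400x640x3 uint8, red, green, blue), "range_z" (400x640 float32, m along the optical axis (not along the pixel's ray), 0 where there is no reading), "K" (3x3 intrinsics, pixels), "R" (3x3) and "t" (3): a world point X has camera coordinates R X + t. Camera axes: x right, y down, z forward; pixel columns grow to the right and rows downward; lengths in m; the calibration is good to about 2 mm. A picture is of the moment at which its call begins.
- r.close_job(): hands the job in, once; it reports no verdict.
The state is a dict: "time_s": time; "joints": joint angles; "qd": joint speeds; "joint_torque": joint torques, N m; "tcp_pos": TCP position; "eef_rot": TCP orientation; "contact_force": force on the tool from outside, world axes, zero at the start; "moment": the same for the moment, N m; "gripper_width": finger opening in m.
Only numpy, scipy, OpenCV 4.12 (cv2) and the standard library are available. Lean on these libraries where they do the work, as an engineer would, in place of code of your own. Each camera call takes 0.05 s, during which the arm holds its last target. There are 200 camera calls.

### The job

Book this paste jar and this LED board at the bench code reader. Turn the paste jar in its nest until the label squarely faces the reader's side window and let go of it; then slide the LED board lengthwise along its profile rest, flat on the rest and without lifting it off, until its outer end is over the white line on top of the reader. The board would tip there by itself, so finish while still holding it: level, still resting on the profile and clear of the reader; disturb nothing else on the bench.

Things in the scene. Friction and masses are not known exactly. Their poses are not given: they have to be found in the camera images.
- station: the booking station: one fixed aluminium base plate, 130 x 470 x 10 mm, carrying in a row along its own y axis the profile rest, the code reader and the jar nest. Origin on the bench surface directly below the outer end of the rest; x across the row, +y outward along the row (from rest to reader to jar), z up. The plate spans y -205 to +265 mm.
- rest: the profile rest, fixed on the station: a bare aluminium slotted profile 30 mm wide (x), 170 mm long, its top 70 mm above the bench. Origin at the underside of its outer end, 10 mm above the bench, axes as the station; it spans y -170 to 0 mm. The board lies on top of it and overhangs it 10 mm on each side.
- reader: the code reader, fixed on the station: a grey block 100 mm wide (x), 80 mm long, its top 48 mm above the bench, i.e. 22 mm below the board's underside. Axes and origin as the rest's; it spans y 75 to 155 mm. A dark glass window on top, a second one in its side that looks outward (+y) at the jar.
- mark (a point): middle of the 3 mm wide white line painted across the top of the reader (station x direction, 98 mm long), 135 mm out from the end of the rest, 48 mm above the bench.
- side_window (a point): middle of the reader's side window, which faces the jar (station +y); it is 63 mm from the nest's axis.
- nest: the jar nest, fixed on the station: a low black ring, inner diameter 59.6 mm, outer 76 mm, its top 18 mm above the bench (8 mm above the plate). Origin at the centre of its underside, 218 mm out from the end of the rest. The jar stands on the plate inside it with about 2 mm play and turns freely by hand.
- jar: paste jar standing in the nest: white plastic, 56 mm in diameter, 75 mm high, ribbed lid of the same diameter over the top 20 mm (one rigid piece), 0.24 to 0.46 kg. Origin at the centre of its underside, z up, +x towards the middle of its label. The label starts turned 0.67 to 2.07 rad away from the side window, towards the station's +x side (clockwise from above brings it home).
- jar_label (a point): middle of the jar's brown paper label with dark bars, on the jar's surface, 28 mm from its axis, 31 mm above its underside; the label covers 72 degrees and is 34 mm high. A 13 mm wide paper seal strip runs from the label up and over the lid towards its centre, so the label's side shows from above.
- board: the LED board on the rest: aluminium plate 220 mm long (own x), 50 mm wide, 6 mm thick, white top with flat LEDs 2 mm proud, 0.13 to 0.25 kg. Origin at the middle of its underside, its balance point; +x outward to the reader, z up. Its outer end starts 10 to 60 mm beyond the rest's end; it slides freely, and tips unless held once more than 110 mm stick out.
- board_end (a point): middle of the lower edge of the board's outer end, 110 mm from the board's origin.
- spare_board: bystander: a second LED board, the same as the first, lying flat on the bench beside the station, origin at the middle of its underside.
- spare_jar: bystander: a wider, lower paste jar, 68 mm in diameter, 60 mm high, on the bench; origin at the centre of its underside.
- reel: bystander: a black LED strip reel lying flat, 180 mm in diameter, 13 mm high; origin at the centre of its underside.
- tape_roll: bystander: a roll of brown tape lying flat, 96 mm in diameter, 24 mm high; origin at the centre of its underside.
- screwdriver: bystander: a screwdriver 170 mm long on the bench between robot and station.
- flux: bystander: a flux bottle, 38 mm in diameter, 105 mm high; origin at the centre of its underside.
- tweezers: bystander: steel tweezers 120 mm long, 6 mm high, on the bench between robot and station.
Not all that is in view belongs to the job. Leave any green look-alike of the board alone.

How it is judged:
By the outcome, as a careful person would: the job done as asked, in the order asked, and still so for the second after the job is handed in, while the arm keeps its last pose, push and grip.
It also fails if it takes over 58 s, if anything falls off the work surface, if the arm or the gripper's body presses on something with over 40 N, if the wrist force passes 120 N, or if a joint passes its speed limit or range.

## Working session

There is one attempt and no reset: what is moved stays moved. The work goes in short steps, Python scripts to look and compute and a shell command to move; the robot and the scene stay as the last step left them, time stands still between calls to the robot, and variables do not carry over. Pictures are saved under pics/ and viewed, and the job is handed in when it is done.

```bash
ls; mkdir -p pics; python3 - <<'E'
from plant import get_state, vision, r
import cv2
s=get_state();print({k:s[k] for k in('time_s','tcp_pos','eef_rot','contact_force','gripper_width')},r.grip_depth)
for n in('top','scene'):
    c=vision.capture(n);cv2.imwrite(f'pics/{n}0.png',c['color'][...,::-1]);print(n,c['K'].tolist(),c['R'].round(3).tolist(),c['t'].round(3).tolist())
E
```

```text
pics
{'time_s': 0.0, 'tcp_pos': array([0.16412368, 0.65423305, 0.22562045]), 'eef_rot': array([ 1.79905347e+02, -7.46634191e-03, -1.40871566e+01]), 'contact_force': array([-0.76374343, -0.0560921 , -0.28013206]), 'gripper_width': 0.08767076742487699} 0.0188
top [[425.77334616591304, 0.0, 322.45913100142695], [0.0, 425.77334616591304, 199.95160070687157], [0.0, 0.0, 1.0]] [[-0.009, -1.0, 0.0], [-0.994, 0.009, -0.111], [0.111, -0.001, -0.994]] [-0.007, 0.467, 1.117]
scene [[431.13823936116427, 0.0, 311.37991384610746], [0.0, 431.13823936116427, 197.55675806676086], [0.0, 0.0, 1.0]] [[-0.695, 0.719, 0.005], [0.545, 0.531, -0.649], [-0.47, -0.448, -0.761]] [0.321, -0.21, 1.709]
```

View pics/top0.png

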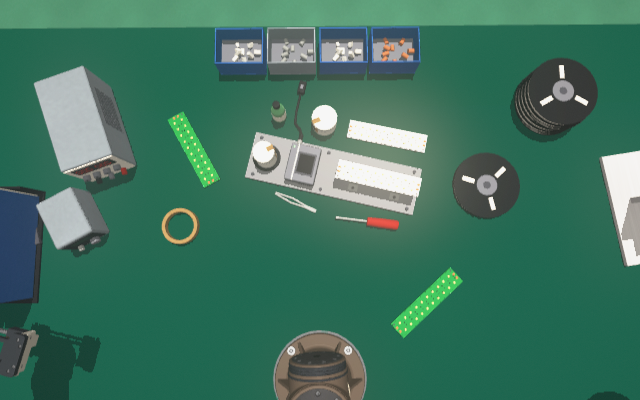

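View pics/scene0.png

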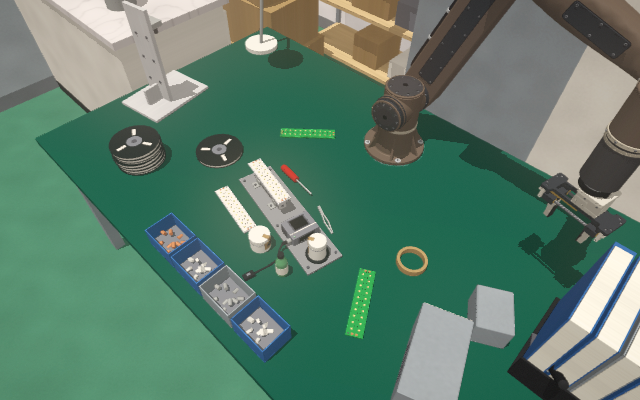

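The board on the rest is white at top (378,178), with its spare at (388,136) off the plate. The jar in the nest is at (264,153), and the spare jar at (324,120) is off the plate. The green look-alikes are at (194,150) and (427,302). An enlarged crop should confirm this.

```bash
python3 - <<'E'
import cv2
a=cv2.imread('pics/top0.png')[95:225,236:436];cv2.imwrite('pics/crop0.png',cv2.resize(a,None,fx=4,fy=4,interpolation=cv2.INTER_CUBIC))
a=cv2.imread('pics/scene0.png')[150:280,205:355];cv2.imwrite('pics/crop1.png',cv2.resize(a,None,fx=4.5,fy=4.5,interpolation=cv2.INTER_CUBIC))
E
```

```text
(no output)
```

View pics/crop0.png

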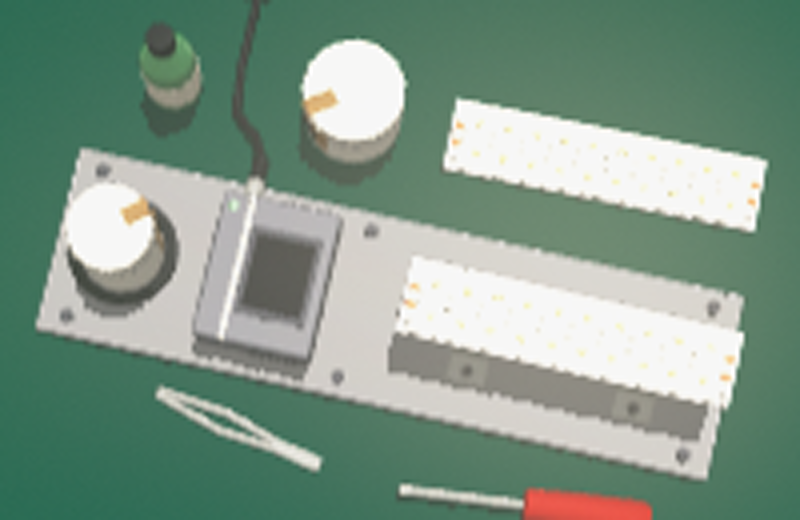

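View pics/crop1.png

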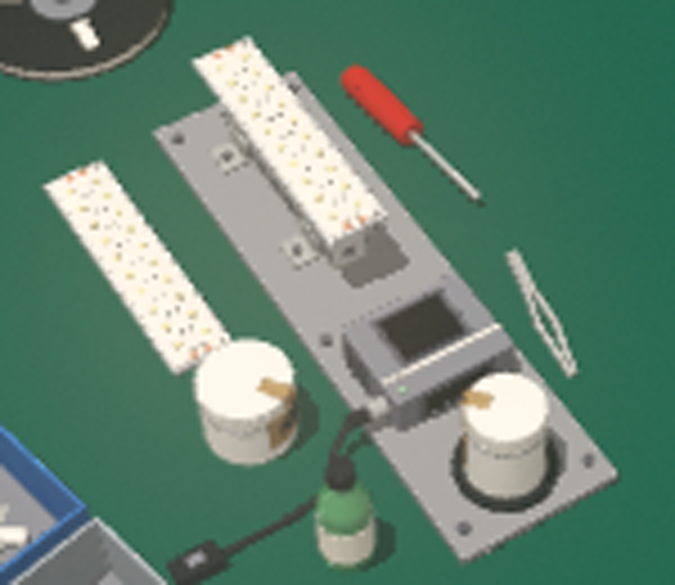

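```bash
cat > h.py <<'E'
import numpy as np,cv2
from plant import get_state, vision, r
def cast(c,px,z):
    px=np.atleast_2d(px).astype(float)
    d=np.c_[px,np.ones(len(px))]@np.linalg.inv(c['K']).T@c['R']
    o=-c['R'].T@c['t']
    return o+d*((z-o[2])/d[:,2])[:,None]
def proj(c,X):
    q=np.atleast_2d(X)@c['R'].T+c['t'];q=q@c['K'].T
    return q[:,:2]/q[:,2:]
def snap(n,f):
    c=vision.capture(n);cv2.imwrite('pics/'+f,c['color'][...,::-1]);return c
E
python3 - <<'E'
from h import *
c=vision.capture('top')
U=lambda p:np.array(p)/4.+[236,95]-.4
P=cast(c,U([(82,148),(742,293),(708,478),(38,328)]),.01)[:,:2];print('plate',P.round(4).tolist())
print('sides',[np.linalg.norm(P[i]-P[i-1]).round(3) for i in range(4)])
y=(P[0]-P[1])+(P[3]-P[2]);y/=np.linalg.norm(y);x=np.array([y[1],-y[0]])
o=P.mean(0)-y*.03
print('y deg',np.degrees(np.arctan2(y[1],y[0])),'o',o)
m=o+.135*y;print('mark',m,'nest',o+.218*y)
L=cast(c,U([(252,190),(222,338)]),.048)[:,:2];print('line',L,L.mean(0),np.degrees(np.arctan2(*(L[0]-L[1])[::-1])))
B=cast(c,U([(413,256),(744,333),(726,404),(397,329)]),.077)[:,:2];print('board',B.round(4).tolist(),B.mean(0));d=B[0]-B[1]+B[3]-B[2];print(np.degrees(np.arctan2(d[1],d[0])), (B-o)@np.c_[x,y])
J=cast(c,U([(110,228)]),.085)[:,:2];S=cast(c,U([(138,211)]),.085)[:,:2];print('jar',J,'seal',S,np.degrees(np.arctan2(*(S-J)[0][::-1])))
w=snap('wrist','w0.png');print(w['R'].round(3),(-w['R'].T@w['t']),w['K'][0,0])
R=cast(c,U([(160,45)]),.105);print('flux',R)
E
```

```text
plate [[0.6606, 0.1709], [0.5545, -0.2829], [0.4275, -0.2554], [0.5346, 0.1999]]
sides [np.float64(0.129), np.float64(0.466), np.float64(0.13), np.float64(0.468)]
y deg 76.80446286852855 o [ 0.53742975 -0.07105936]
mark [0.56824688 0.0603762 ] nest [0.58719371 0.14118472]
line [[0.62018216 0.05110783]
 [0.52031337 0.07124045]] [0.57024776 0.06117414] -11.397542463017345
board [[0.5682, -0.0546], [0.5158, -0.2673], [0.4698, -0.2542], [0.5204, -0.0437]] [ 0.51857986 -0.15496093]
76.31460463893303 [[ 0.02624335  0.02300883]
 [ 0.02375993 -0.19602707]
 [-0.02402082 -0.19370746]
 [-0.02278068  0.0227687 ]]
jar [[0.58665583 0.14063747]] seal [[0.59766952 0.12265158]] -58.5187055348727
[[-0.243 -0.97   0.   ]
 [-0.936  0.235  0.264]
 [-0.256  0.064 -0.965]] [0.23245952 0.63737815 0.3847905 ] 301.1968404134272
flux [[0.7011717 0.10661   0.105    ]]
```

View pics/w0.png

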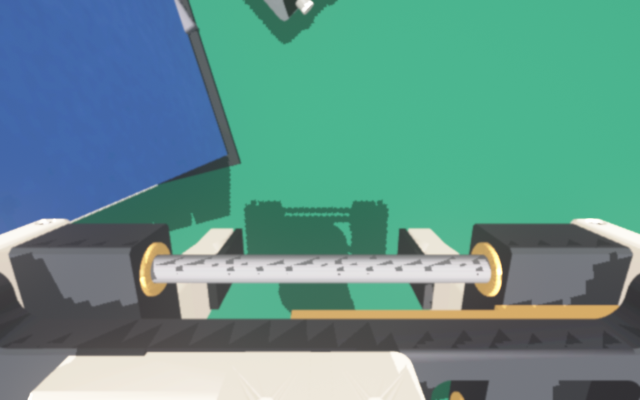

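Confirmed: the LED board lies on the rest with its outer end about 23 mm beyond it, and the jar in the nest has its seal strip pointing at about -58°. The target direction is -103°. I'm moving over the nest at the same height.

```bash
python3 -m handwheel '[[41.6,30,0,0,87],[41.6,30,0,0,87],[41.6,30,0,0,87],[41.6,30,0,0,87],[41.6,30,0,0,87],[41.6,30,0,0,87],[41.6,30,0,0,87],[41.6,30,0,0,87]]' 20; python3 -m handwheel '[[41.6,30,0,0,87],[41.6,30,0,0,87],[41.6,30,0,0,87],[41.6,30,0,0,87],[0,0,0,10.5,87],[0,0,0,10.5,87],[0,0,0,10.5,87],[0,0,0,10.5,87]]'; python3 - <<'E'
from h import *
w=snap('wrist','w1.png');s=get_state();print(s['tcp_pos'],s['eef_rot'],s['joints'])
E
```

```text
time_s: 1.2
tcp_pos: [0.4294, 0.3395, 0.2267]
eef_rot: [-180.0, -0.0, -14.1]
contact_force: [0.2, 0.3, 0.0]
gripper_width: 0.0871
time_s: 2.2
tcp_pos: [0.5608, 0.1839, 0.2264]
eef_rot: [180.0, 0.0, -56.4]
contact_force: [0.1, 0.7, -0.7]
gripper_width: 0.0872
[0.56071638 0.18388174 0.22636821] [ 1.79976351e+02  5.47031214e-03 -5.69609882e+01] [ 3.71190345e+01  1.26355036e+01 -1.03986120e+01 -7.75623650e-03
 -6.69890846e+01 -4.07698818e+00]
```

View pics/w1.png

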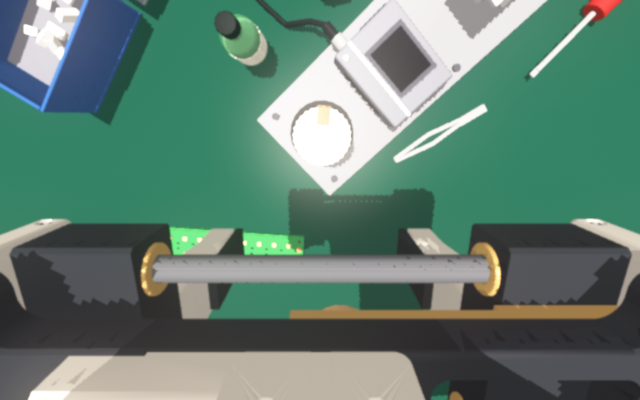

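The jar lid is at about (322,135) with its seal strip pointing up at (324,115). The reader's white line runs from (345,52) to (405,115). I'm measuring these in an enlarged crop.

```bash
python3 - <<'E'
from h import *
w=vision.capture('wrist');im=w['color']
hsv=cv2.cvtColor(im,cv2.COLOR_RGB2HSV)
roi=np.zeros(im.shape[:2],np.uint8);roi[96:172,285:360]=255
lid=cv2.inRange(hsv,(0,0,215),(180,50,255))&roi
tan=cv2.inRange(hsv,(8,45,150),(30,255,255))&roi
for nm,m in(('lid',lid),('tan',tan)):
    n,l,s,ce=cv2.connectedComponentsWithStats(m);print(nm,[(s[i].tolist(),ce[i].round(1).tolist()) for i in range(1,n) if s[i][4]>20])
cs=max(cv2.findContours(lid|tan,0,2)[0],key=cv2.contourArea)
c=cv2.fitEllipse(cv2.convexHull(cs));print(c)
n,l,s,ce=cv2.connectedComponentsWithStats(tan);i=1+np.argmax(s[1:,4])
J=cast(w,c[0],.085)[0];T=cast(w,ce[i],.085)[0];print('J',J,'strip deg',np.degrees(np.arctan2(T[1]-J[1],T[0]-J[0])))
a=im[0:180,240:440];cv2.imwrite('pics/w1c.png',cv2.resize(a,None,fx=3.3,fy=3.3,interpolation=cv2.INTER_CUBIC)[...,::-1])
E
```

```text
lid [([285, 96, 75, 76, 4869], [322.8, 133.2])]
tan [([316, 104, 15, 15, 90], [324.0, 109.1])]
((325.4197082519531, 127.72813415527344), (92.1012954711914, 104.15744018554688), 146.03482055664062)
J [0.58782711 0.13237253 0.085     ] strip deg -52.28601087908383
```

View pics/w1c.png

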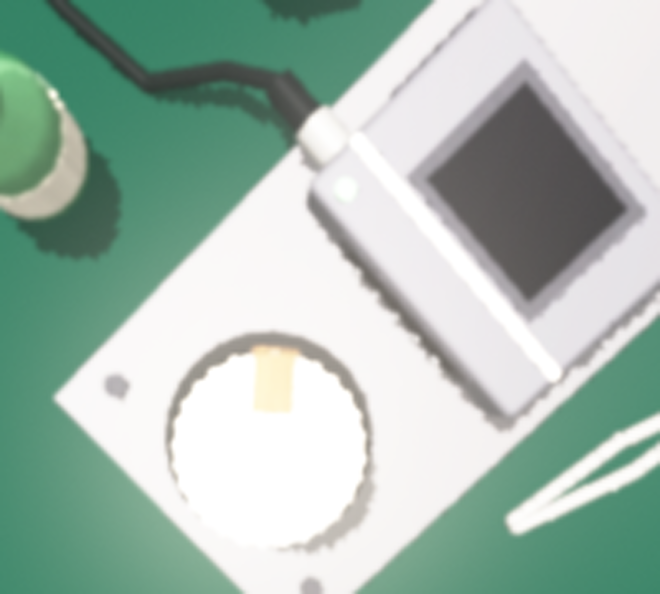

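```bash
python3 - <<'E'
from h import *
w=vision.capture('wrist')
U=lambda p:np.array(p)/3.3+[240,0]-.35
A=lambda v:np.degrees(np.arctan2(v[1],v[0])).round(2)
J=cast(w,U([269.5,447]),.085)[0];S=cast(w,U([[273,412],[276,347]]),.085)
L=cast(w,U([[357,138],[556,377]]),.048);e=cast(w,U([[55,397],[430,5]]),.01);f=cast(w,U([[55,397],[243,592]]),.01)
print('J',J,'strip via J',A(S.mean(0)-J),'strip own',A(S[1]-S[0]))
print('line',L.mean(0),A(L[1]-L[0]),'edge',A(e[1]-e[0]),'end',A(f[1]-f[0]))
E
```

```text
J [0.58791696 0.14086529 0.085     ] strip via J -60.47 strip own -58.81
line [0.56861181 0.06105173 0.048     ] 167.04 edge -102.42 end 166.99
```

```bash
python3 -m handwheel '[[25.5,0.5,0,0,87],[25.5,0.5,0,0,87],[0,0,30,0,87],[0,0,30,0,87],[0,0,30,0,87],[0,0,30,0,87],[0,0,24,0,87],[0,0,20,0,87]]'; python3 -m handwheel '[[0,0,0,0,70],[0,0,0,0,50],[0,0,0,0,50],[0,0,0,0,50],[0,0,0,0,50],[0,0,0,0,50],[0,0,0,0,50],[0,0,0,0,50]]' 15; python3 - <<'E'
from h import *
w=snap('wrist','w2.png');s=get_state();print(s['tcp_pos'],s['eef_rot'],s['gripper_width'],s['contact_force'])
E
```

```text
time_s: 3.35
tcp_pos: [0.5882, 0.1411, 0.0614]
eef_rot: [180.0, 0.0, -55.8]
contact_force: [0.2, 0.2, 0.8]
gripper_width: 0.0872
time_s: 4.35
tcp_pos: [0.5887, 0.1412, 0.0634]
eef_rot: [-180.0, -0.0, -56.1]
contact_force: [-2.7, -1.4, 6.1]
gripper_width: 0.0558
[0.58867787 0.14118639 0.0634599 ] [-1.79956254e+02 -1.49171929e-02 -5.60585722e+01] 0.05539089276908575 [-2.35411643 -0.30520293  7.21400564]
```

View pics/w2.png

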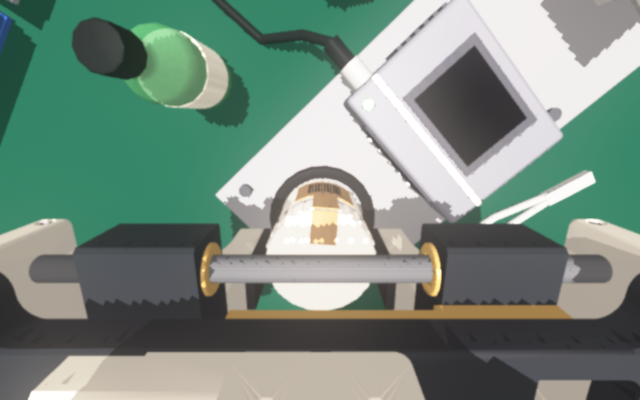

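The jar is gripped, with the label and seal visible at (324,205). I'm turning clockwise.

```bash
python3 -m handwheel '[[0,0,0,5.5,50],[0,0,0,5.5,50],[0,0,0,5.5,50],[0,0,0,5.5,50],[0,0,0,5.5,50],[0,0,0,5.5,50],[0,0,0,5.5,50],[0,0,0,5,50]]'; python3 -m handwheel '[[0,0,0,0,50],[0,0,0,0,50],[0,0,0,0,50],[0,0,0,0,87],[0,0,0,0,87],[0,0,0,0,87],[0,0,0,0,87],[0,0,0,0,87]]';python3 -m handwheel '[[0,0,-15,0,87],[0,0,-25,0,87],[-10,0,-30,0,87],[-10,0,-30,0,87],[-10,0,-30,0,87],[-10,0,-30,0,87],[-10,0,0,0,87],[0,0,0,0,87]]'; python3 - <<'E'
from h import *
w=snap('wrist','w3.png');s=get_state();print(s['tcp_pos'],s['eef_rot'],s['gripper_width'],s['contact_force'])
np.savez('w3.npz',**w)
a=w['color'][0:200,200:440];cv2.imwrite('pics/w3c.png',cv2.resize(a,None,fx=3,fy=3,interpolation=cv2.INTER_CUBIC)[...,::-1])
E
```

```text
time_s: 5.4
tcp_pos: [0.5888, 0.1418, 0.0635]
eef_rot: [-179.9, 0.1, -99.7]
contact_force: [-3.2, 1.6, 7.1]
gripper_width: 0.0559
time_s: 6.4
tcp_pos: [0.5885, 0.1411, 0.0625]
eef_rot: [180.0, -0.0, -99.6]
contact_force: [0.4, 0.7, 0.5]
gripper_width: 0.0873
time_s: 7.4
tcp_pos: [0.5965, 0.1909, 0.2228]
eef_rot: [180.0, 0.0, -99.6]
contact_force: [-0.4, 0.7, -0.2]
gripper_width: 0.087
[0.59626311 0.19038176 0.22214563] [ 1.79947931e+02 -2.70870343e-02 -9.95663019e+01] 0.0871199247729315 [ 0.26214076  0.04948499 -1.38710077]
```

View pics/w3c.png

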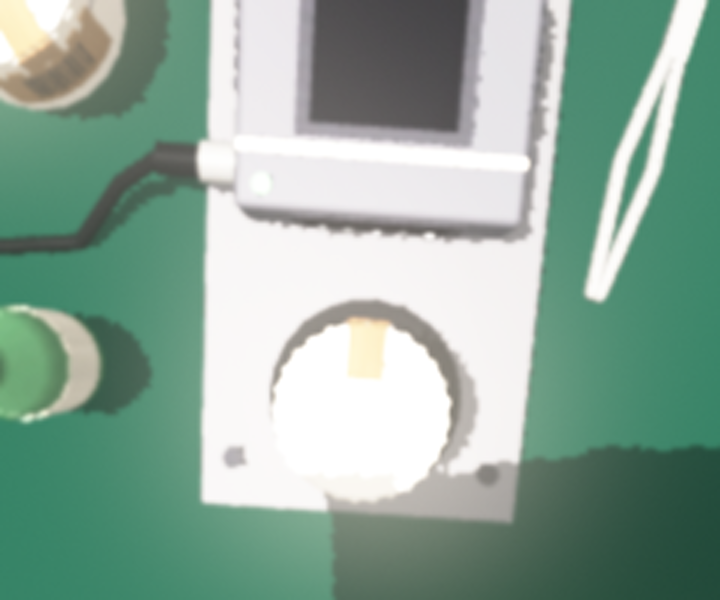

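```bash
python3 - <<'E'
from h import *
w=dict(np.load('w3.npz'));im=cv2.resize(w['color'],None,fx=4,fy=4,interpolation=cv2.INTER_CUBIC)
hsv=cv2.cvtColor(im,cv2.COLOR_RGB2HSV);Q=lambda p:(np.array(p)+.5)/4-.5
A=lambda v:np.degrees(np.arctan2(v[1],v[0])).round(2)
m=np.zeros(im.shape[:2],np.uint8);m[390:540,1220:1340]=255
t=m&cv2.inRange(hsv,(8,30,150),(30,255,255));c=max(cv2.findContours(t,0,1)[0],key=cv2.contourArea)
rc=cv2.minAreaRect(c);b=cast(w,Q(cv2.boxPoints(rc)),.085);e=[b[1]-b[0],b[2]-b[1]];e=max(e,key=np.linalg.norm)
print('strip',rc,A(e),[np.linalg.norm(b[i]-b[i-1]) for i in(0,1)])
S=b.mean(0);J=cast(w,(np.array([362.5,409])/3+[200,0]-.33),.085)[0];print('via J',J,A(S-J))
m[:]=0;m[180:230,1120:1530]=255
g=m&cv2.inRange(hsv,(0,0,248),(180,12,255));c=max(cv2.findContours(g,0,1)[0],key=cv2.contourArea)
rc=cv2.minAreaRect(c);b=cast(w,Q(cv2.boxPoints(rc)),.048);e=max([b[1]-b[0],b[2]-b[1]],key=np.linalg.norm)
print('line',A(e),np.linalg.norm(e),b.mean(0))
E
```

```text
strip ((1288.2183837890625, 461.4441833496094), (65.19104766845703, 82.7890625), 4.085616588592529) -104.11 [np.float64(0.015627544631688008), np.float64(0.018980557046746695)]
via J [0.58737552 0.14121057 0.085     ] -102.79
line 166.52 0.0975556476089093 [0.56654438 0.06127348 0.048     ]
```

The label now faces the window squarely: strip about -103.4°, window direction about -103.3°. The jar is released. Next is the board: I'm turning to the row axis and flying above the row for one look.

```bash
python3 -m handwheel '[[0,0,0,3.6,87],[30,0,0,0,87],[30,0,0,0,87],[30,0,0,0,87],[30,0,0,0,87],[30,0,0,0,87],[18,0,0,0,87],[0,0,0,0,87]]'; python3 - <<'E'
from h import *
w=snap('wrist','w4.png');s=get_state();print(s['tcp_pos'],s['eef_rot'],s['gripper_width'],s['contact_force'])
np.savez('w4.npz',**w)
a=w['color'][0:200,200:440];cv2.imwrite('pics/w4c.png',cv2.resize(a,None,fx=3,fy=3,interpolation=cv2.INTER_CUBIC)[...,::-1])
E
```

```text
time_s: 8.45
tcp_pos: [0.558, 0.0251, 0.2228]
eef_rot: [-180.0, 0.0, -103.3]
contact_force: [-0.7, 0.9, -0.9]
gripper_width: 0.0873
[0.55831605 0.02596347 0.22272744] [-1.79982890e+02  1.42101972e-02 -1.03257826e+02] 0.08662528017755844 [-0.07174231 -0.75780854  0.83327569]
```

View pics/w4c.png

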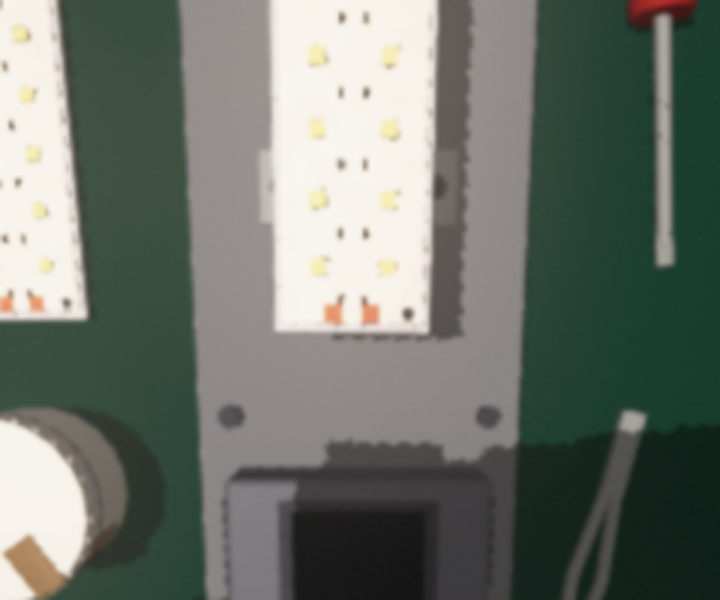

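```bash
python3 - <<'E'
from h import *
w=dict(np.load('w4.npz'))
U=lambda p:np.array(p)/3+[200,0]-.33
A=lambda v:np.degrees(np.arctan2(v[1],v[0])).round(2)
B=cast(w,U([[275,331],[430,332],[271.5,0],[437,0]]),.076);e=B[:2].mean(0);d=e-B[2:].mean(0)
E=cast(w,U([[181,0],[205,560],[537,0],[512,560]]),.01)
print('end',e,'axis',A(d),'w',np.linalg.norm(B[0]-B[1]),np.linalg.norm(B[2]-B[3]),'plate axis',A(E[1]-E[0]),A(E[3]-E[2]))
t=np.radians(76.8);y=np.array([np.cos(t),np.sin(t)]);x=np.array([y[1],-y[0]])
m=np.array([.5679,.0612]);o=m-.135*y
s=get_state()
for n,p in(('end',e[:2]),('platemid0',(E[0]+E[2])[:2]/2),('tcp',s['tcp_pos'][:2])):print(n,((p-o)@x).round(4),((p-o)@y).round(4))
g=e[:2]-.145*y;print('grip',g,'move toolx',-(g-s['tcp_pos'][:2])@y,'along station x',(g-s['tcp_pos'][:2])@x)
E
```

```text
end [ 0.5431631  -0.04817138  0.076     ] axis 76.25 w 0.050401579248682604 0.04922758946104968 plate axis 76.48 76.75
end 0.0009 0.0229
platemid0 -0.0013 -0.0932
tcp -0.0013 0.0985
grip [ 0.51005222 -0.18934032] move toolx 0.22063631500377287 along station x 0.0021761626785248454
```

```bash
python3 -m handwheel '[[40,-2,0,0,87],[40,0,0,0,87],[40,0,0,0,87],[40,0,0,0,87],[40,0,0,0,87],[20.5,0,0,0,87],[0,0,0,0,87],[0,0,0,0,87]]'; python3 -m handwheel '[[0,0,30,0,87],[0,0,30,0,87],[0,0,30,0,87],[0,0,30,0,87],[0,0,24,0,87],[0,0,15,0,87],[0,0,8,0,87],[0,0,0,0,87]]'; python3 - <<'E'
from h import *
w=snap('wrist','w5.png');c=snap('scene','s5.png');s=get_state();print(s['tcp_pos'],s['eef_rot'],s['gripper_width'],s['contact_force'])
E
```

```text
time_s: 9.5
tcp_pos: [0.5105, -0.1877, 0.2225]
eef_rot: [180.0, 0.0, -103.2]
contact_force: [-0.7, 0.4, 0.5]
gripper_width: 0.0872
time_s: 10.5
tcp_pos: [0.5103, -0.188, 0.0555]
eef_rot: [180.0, -0.0, -103.2]
contact_force: [-0.5, -0.7, 0.1]
gripper_width: 0.0869
[ 0.51076138 -0.18821509  0.05628481] [-1.79933919e+02  6.72546097e-03 -1.03167435e+02] 0.08714340550272769 [0.33017529 0.17407384 0.77989011]
```

View pics/w5.png

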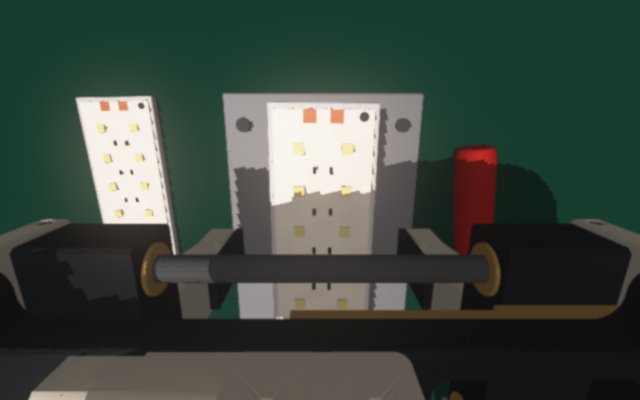

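The fingers straddle the board: its edges at x 270–378 px are centred between them. I'm closing.

```bash
python3 -m handwheel '[[0,0,0,0,65],[0,0,0,0,45],[0,0,0,0,45],[0,0,0,0,45],[0,0,0,0,45],[0,0,0,0,45],[0,0,0,0,45],[0,0,0,0,45]]' 30; python3 - <<'E'
from h import *
w=snap('wrist','w6.png');s=get_state();print(s['tcp_pos'],s['eef_rot'],s['gripper_width'],s['contact_force'],s['moment'])
E
```

```text
time_s: 11.6
tcp_pos: [0.5101, -0.1883, 0.0556]
eef_rot: [180.0, -0.0, -103.2]
contact_force: [-0.6, 0.7, 2.4]
gripper_width: 0.0497
[ 0.51011451 -0.18830425  0.05560688] [ 1.79997874e+02 -2.14314332e-03 -1.03185141e+02] 0.04964649868705162 [-0.39234087  0.7244744   1.6648102 ] [ 0.12617893  0.2147672  -0.00912259]
```

View pics/w6.png

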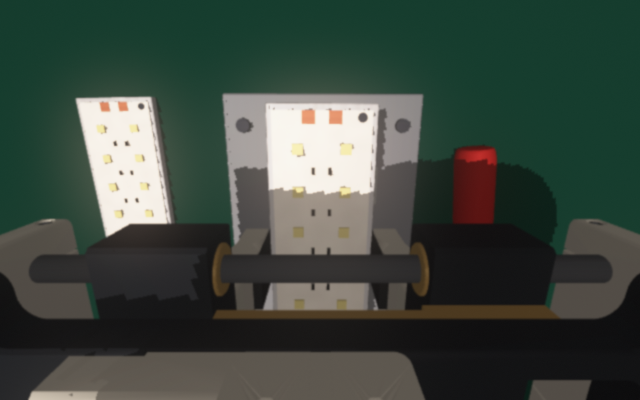

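Gripped, width 49.7 mm. Sliding outward slowly, pressing lightly.

```bash
python3 -m handwheel '[[0,0,0.4,0,45],[-6,0,0,0,45],[-8,0,0,0,45],[-8,0,0,0,45],[-8,0,0,0,45],[-8,0,0,0,45],[-8,0,0,0,45],[-8,0,0,0,45]]' 40;  python3 -m handwheel '[[-8,0,0,0,45],[-8,0,0,0,45],[-8,0,0,0,45],[-8,0,0,0,45],[-8,0,0,0,45],[-6,0,0,0,45],[0,0,0,0,45],[0,0,0,0,45]]'; python3 - <<'E'
from h import *
s=get_state();print(s['tcp_pos'],s['eef_rot'],s['gripper_width'],s['contact_force'],s['moment'])
for n,f,b in(('top','t7.png',(236,95,200,130)),('scene','s7.png',(205,150,150,130))):
    c=snap(n,f);x,y,a,h=b;cv2.imwrite('pics/c'+f,cv2.resize(c['color'][y:y+h,x:x+a],None,fx=4,fy=4,interpolation=cv2.INTER_CUBIC)[...,::-1])
E
```

```text
time_s: 12.65
tcp_pos: [0.5229, -0.1356, 0.0556]
eef_rot: [-180.0, -0.0, -103.2]
contact_force: [-1.6, -4.3, 5.5]
gripper_width: 0.0494
time_s: 13.65
tcp_pos: [0.5335, -0.0902, 0.0556]
eef_rot: [-179.9, 0.0, -103.2]
contact_force: [-0.7, 1.4, 6.7]
gripper_width: 0.0491
[ 0.53347504 -0.0902456   0.05558739] [-1.79948247e+02  3.03411338e-02 -1.03156195e+02] 0.04909230709916827 [-0.71763768  1.42889869  6.73493211] [0.45566288 0.4109906  0.05146968]
```

View pics/ct7.png

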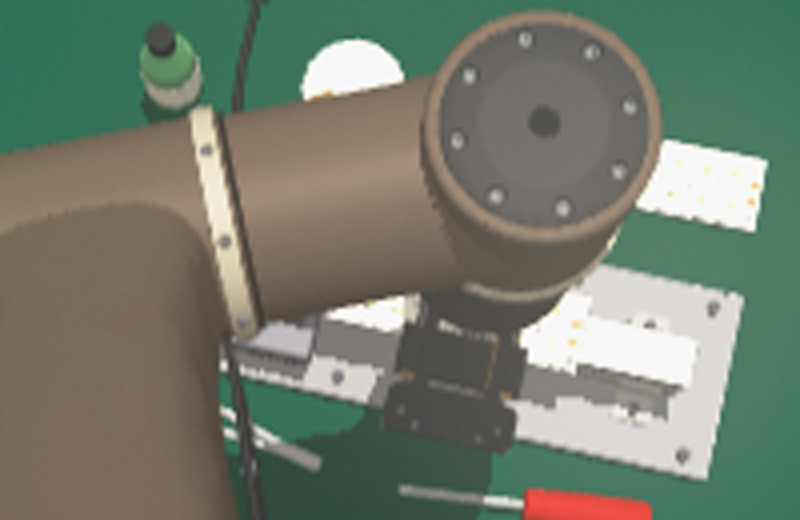

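View pics/cs7.png

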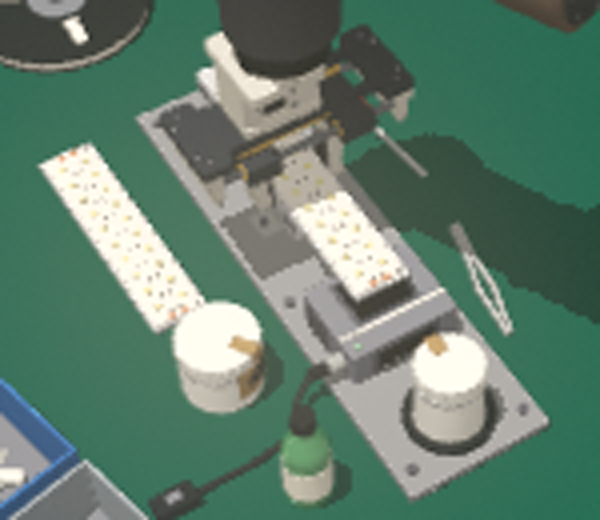

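Board end in the scene crop is at about (357,303)–(408,272), and the white line at (342,352)–(452,290). I'm computing the remaining distance.

```bash
python3 - <<'E'
from h import *
w=vision.capture('scene');U=lambda p:np.array(p)/4+[205,150]-.38
t=np.radians(76.7);y=np.array([np.cos(t),np.sin(t)])
e=cast(w,U([[357,303],[409,273]]),.077)[:,:2];L=cast(w,U([[342,352],[452,290]]),.048)[:,:2]
b=cast(w,U([[290,212],[340,190]]),.077)
print(e,L,'remaining',(L.mean(0)-e.mean(0))@y, 'widths',np.linalg.norm(e[0]-e[1]),np.linalg.norm(L[0]-L[1]))
a=w['color'][205:255,270:330];cv2.imwrite('pics/s8.png',cv2.resize(a,None,fx=10,fy=10,interpolation=cv2.INTER_CUBIC)[...,::-1])
E
```

```text
[[0.5912357  0.04786967]
 [0.54158688 0.05628086]] [[0.61843142 0.05767534]
 [0.51372085 0.07761857]] remaining 0.015076938080137615 widths 0.0503562679489543 0.10659285238562172
```

View pics/s8.png

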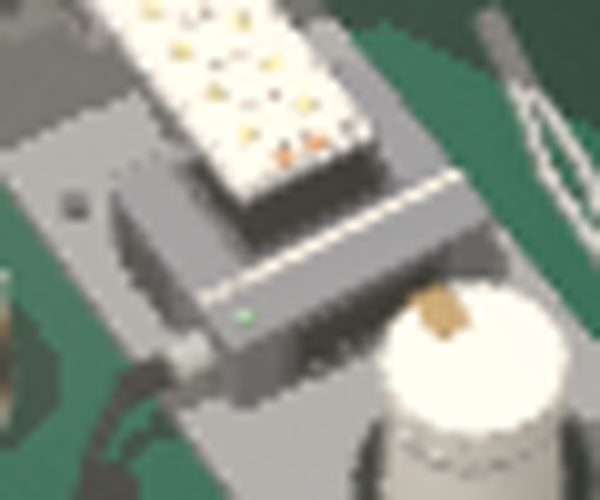

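```bash
python3 - <<'E'
from h import *
w=vision.capture('scene');U=lambda p:np.array(p)/10+[270,205]-.45
t=np.radians(76.7);y=np.array([np.cos(t),np.sin(t)])
e=cast(w,U([[247,204],[374,138]]),.076)[:,:2];L=cast(w,U([[205,298],[462,174]]),.048)[:,:2]
print('remaining',(L.mean(0)-e.mean(0))@y, np.linalg.norm(e[0]-e[1]),np.linalg.norm(L[0]-L[1]))
print(e.mean(0),L.mean(0))
E
```

```text
remaining 0.00784609909225405 0.04763012243394999 0.09550547408521867
[0.56549077 0.05213435] [0.56362354 0.06063809]
```

The readings are 7.8 mm and 15 mm by camera and 11.3 mm from the earlier measurement plus TCP travel. I'm moving 11 mm.

```bash
python3 -m handwheel '[[-3,0,0,0,45],[-4,0,0,0,45],[-4,0,0,0,45],[0,0,0,0,45],[0,0,0,0,45],[0,0,0,0,45],[0,0,0,0,45],[0,0,0,0,45]]'; python3 - <<'E'
from h import *
s=get_state();print(s['tcp_pos'],s['eef_rot'],s['gripper_width'],s['contact_force'],s['moment'])
p=s['tcp_pos'];d=p[:2]-[.5101,-.1883];print('travel',np.hypot(*d))
w=snap('scene','s9f.png');np.savez('s9.npz',**w)
im=w['color'][205:255,270:330];cv2.imwrite('pics/s9.png',cv2.resize(im,None,fx=12,fy=12,interpolation=cv2.INTER_CUBIC)[...,::-1])
# where the end (kinematic: 22.9mm+travel) and station mark would appear
t=np.radians(76.7);y=np.array([np.cos(t),np.sin(t)]);x=np.array([y[1],-y[0]])
m=np.array([.5679,.0612])
for dd in(-.004,0,.004):
    q=[np.r_[m+dd*y+k*x,.076] for k in(-.024,.026)];print(dd,((proj(w,q)-[270,205]+.5)*12).round(0).tolist())
print('line',((proj(w,[np.r_[m+k*x,.048] for k in(-.049,.049)])-[270,205]+.5)*12).round(0).tolist())
E
```

```text
time_s: 14.85
tcp_pos: [0.5358, -0.0799, 0.0556]
eef_rot: [-180.0, 0.0, -103.2]
contact_force: [-0.3, -1.3, 6.7]
gripper_width: 0.0491
[ 0.5358463  -0.07992999  0.05559672] [-1.79957376e+02  5.98052349e-03 -1.03161720e+02] 0.04910668903699144 [-0.26342096 -1.33733293  6.70249217] [-0.34865701  0.37602202 -0.03508192]
travel 0.11138640385296686
-0.004 [[461.0, 181.0], [299.0, 262.0]]
0 [[469.0, 191.0], [307.0, 273.0]]
0.004 [[477.0, 201.0], [315.0, 283.0]]
line [[547.0, 215.0], [235.0, 374.0]]
```

View pics/s9.png

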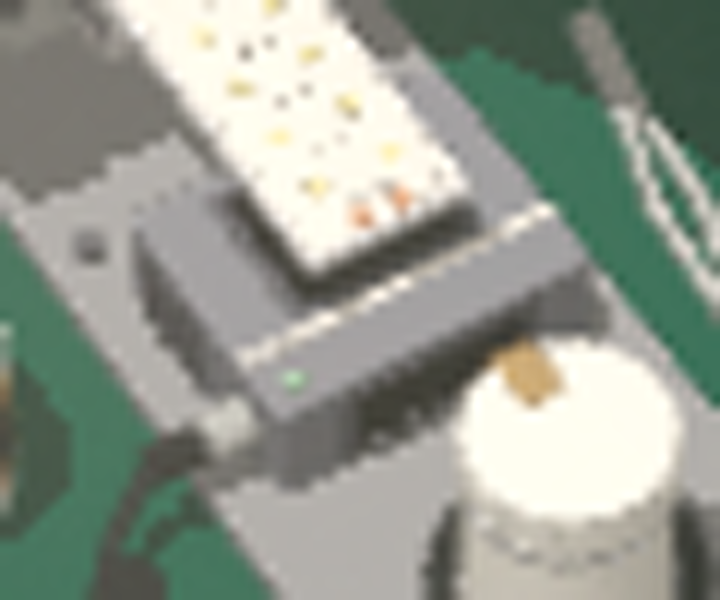

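The travelled distance puts the end at 134.3 mm, while the camera suggests about 3 mm further or a slight droop. I'm checking level and height with the range image, using the earlier scene reading as reference.

```bash
python3 - <<'E'
from h import *
w=dict(np.load('s9.npz'));im=w['color'];Z=w['range_z']
t=np.radians(76.7);y=np.array([np.cos(t),np.sin(t)]);x=np.array([y[1],-y[0]])
m=np.array([.5679,.0612]);o=m-.135*y
v,u=np.mgrid[0:400,0:640];P=np.stack([u,v,np.ones_like(u)],-1)@np.linalg.inv(w['K']).T*Z[...,None]
X=(P-w['t'])@w['R'];sx=(X[...,:2]-o)@x;sy=(X[...,:2]-o)@y;z=X[...,2]
ok=Z>0
B=ok&(abs(sx)<.02)&(z>.06)&(z<.09)&(sy>.03)&(sy<.15)
A=np.c_[sy[B]-.08,sx[B],np.ones(B.sum())];k=np.linalg.lstsq(A,z[B],rcond=None)[0]
print('board n',B.sum(),'slope deg along,across',np.degrees(k[:2]).round(2),'z mid',k[2].round(4),'rms',(A@k-z[B]).std().round(4),'sy pct',np.percentile(sy[B],[90,97,99,100]).round(4))
R=ok&(abs(sx)<.045)&(z>.03)&(z<.06)&(sy>.12)&(sy<.15);print('reader z',np.median(z[R]).round(4),R.sum(),'sy max',np.percentile(sy[ok&(abs(sx)<.045)&(z>.04)&(z<.056)],[97,100]))
S=ok&(sx>.07)&(sx<.12)&(z<.02)&(z>-.01)&(sy>-.15)&(sy<0.)
print('bench+spare z',np.percentile(z[S],[10,50,90]).round(4))
for a in np.arange(.03,.145,.01):
    q=B&(sy>a)&(sy<a+.01);print(round(a,3),q.sum(),np.median(z[q]).round(4) if q.any() else '')
E
```

```text
board n 326 slope deg along,across [-0.48  0.7 ] z mid 0.0772 rms 0.0023 sy pct [0.127  0.1333 0.1342 0.1369]
reader z 0.0489 215 sy max [0.24596578 0.64817673]
bench+spare z [-0.002   0.0019  0.008 ]
0.03 29 0.0771
0.04 29 0.0772
0.05 31 0.0774
0.06 29 0.0772
0.07 27 0.0782
0.08 31 0.0774
0.09 30 0.078
0.1 32 0.0766
0.11 32 0.0767
0.12 33 0.0768
0.13 23 0.0762
0.14 0
```

```bash
python3 - <<'E'
from h import *
t=np.radians(76.7);y=np.array([np.cos(t),np.sin(t)]);x=np.array([y[1],-y[0]])
m=np.array([.5679,.0612]);o=m-.135*y
s=np.arange(-.02,.0201,.0005)
def prof(w,c,z,ks):
    g=w['color'].astype(np.float32).mean(2);out=[]
    for k in ks:
        p=proj(w,[np.r_[o+(c+a)*y+k*x,z] for a in s]).astype(np.float32)
        out.append(cv2.remap(g,p[:,:1],p[:,1:],cv2.INTER_LINEAR)[:,0])
    return np.array(out)
def edge(q):
    r=[]
    for i in q:
        hi,lo=i[:15].mean(),i.min();j=np.where(i<(hi+lo)/2)[0];r.append(s[j[0]])
    return np.array(r)
w=dict(np.load('s9.npz'))
E=edge(prof(w,.135,.076,np.r_[-.018:.019:.004]));print('end',(135+E*1e3).round(1),135+1e3*np.median(E))
def line(w):
    q=prof(w,.135,.048,np.r_[-.044:-.034:.002,.034:.044:.002]);r=[]
    for i in q:
        v=np.clip(i-np.percentile(i,60)-8,0,None)*(abs(s-s[i.argmax()])<.004);r.append((v*s).sum()/v.sum())
    return 135+1e3*np.array(r)
L=line(w);print('line',L.round(1),np.median(L))
E
```

```text
end [135.  136.  135.5 136.5 135.5 136.  135.5 135.5 135.5 135.5] 135.50000000000003
line [133.6 133.4 132.9 133.4 115.6 132.  132.  133.4 132.9 131.9] 132.90909968895312
```

The two estimates bracket the line: -0.7 mm from wrist camera plus travel, +2.6 mm from the scene camera. I'll come back 1 mm to split the difference, settle and check.

```bash
python3 -m handwheel '[[0.5,0,0,0,45],[0.5,0,0,0,45],[0,0,0,0,45],[0,0,0,0,45],[0,0,0,0,45],[0,0,0,0,45],[0,0,0,0,45],[0,0,0,0,45]]'; python3 - <<'E'
from h import *
s=get_state();print(s['tcp_pos'],s['eef_rot'],s['gripper_width'],s['contact_force'],s['moment'])
p=s['tcp_pos'];print('travel',np.hypot(*(p[:2]-[.5101,-.1883])))
w=snap('scene','s10f.png');cv2.imwrite('pics/s10.png',cv2.resize(w['color'][130:290,195:375],None,fx=4,fy=3.75,interpolation=cv2.INTER_CUBIC)[...,::-1])
E
```

```text
time_s: 15.9
tcp_pos: [0.5359, -0.0802, 0.0556]
eef_rot: [-179.9, 0.1, -103.2]
contact_force: [-1.2, 3.9, 5.7]
gripper_width: 0.049
[ 0.53589221 -0.08015373  0.05558317] [-1.79934356e+02  6.26456606e-02 -1.03161566e+02] 0.049024899948259204 [-1.16501221  3.90617271  5.735353  ] [1.26537464 0.43116838 0.04678316]
travel 0.11117937949290584
```

View pics/s10.png

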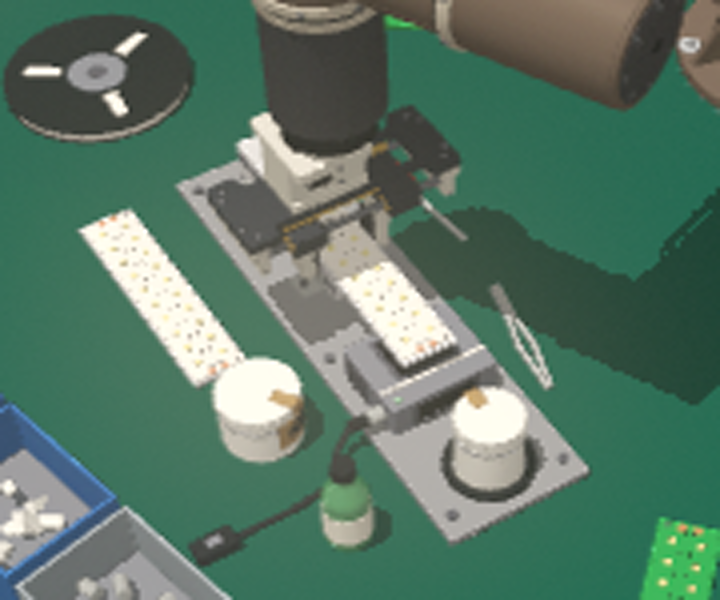

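The jar's label faces the reader, and the board's outer end is over the line, held level. The bystanders in view are unmoved. Handing in.

```bash
python3 -c "
from plant import r
print(r.close_job())"
```

```text
the job is handed in; nothing more can be done
None
```

I turned the paste jar to face the reader's side window and let it go. I then slid the LED board out along its rest and handed the job in at about 16 s, with the board still gripped at 40 N.

- **Jar:** I turned it about 43.5° clockwise by the lid. After release, the seal strip pointed at -102.8° and -104.1° in two readings, against a window direction of about -103.3°. It is square to within about 1°.
- **Board position:** It travelled about 111 mm. The two checks of its outer end disagreed. The wrist camera plus travel put it about 1 mm short of the middle of the line, and the scene camera about 2.5 mm past it. I commanded 1 mm back to split the difference, but friction let it move only about 0.2 mm.
- **Board level and clearance:** Before that last small move, the range image showed it level to about 0.5° along its length and 0.7° across (2.3 mm scatter). Its top was 28 mm above the reader's top, as expected for a 22 mm gap. It is pressed on the rest with about 6 N.
- **Rest of the bench:** The last scene picture shows the spare board, spare jar, reel, flux bottle and tweezers where they were. The arm hides most of the screwdriver there, and the tape roll was outside the crop I viewed.

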